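# Swing the slide tray past the post into the scanner's loading bay

### The job

Park the long blue slide tray in the slide scanner's loading bay, only by gently pushing its sides and ends with the fingertips: never pinch, lift or tip it. The short orange-capped post stops it from going straight in, so angle it, slip one end in behind the post, then swing the other end in, until the tray lies flat on the bench inside the bay, with its long side against the back wall along its whole length. Leave everything else on the bench where it stands.

Things in the scene. Friction and masses are not known exactly. Their poses are not given: they have to be found in the camera images.
- tray: Blue plastic slide tray lying flat on the bench, a solid bar 240 long, 40 wide, 26 mm high, 0.25 to 0.5 kg, with three white slides and red specimens let into its top. Slides freely on the bench. Origin: centre of its underside; x along its length, y across it, z up. Its two ends are alike.
- bay: Fixed roofless loading bay in a white scanner, 40 mm high. Origin: bench height, middle of the back wall's inner face. x points level into the scanner, away from the mouth (world x +-0.22 rad); y along the wall. Black end walls, 30 mm high, 6 thick, from x=0 to -60 mm, inner faces at y=+-145 mm. Floor: the bench. Tray home: centre near x=-20 mm, length along y.
- post: Fixed steel post with an orange cap, 16 mm in diameter, 65 mm high, standing in front of the bay. Origin: centre of its foot. It stands at x = -78 mm and either y = +77 or y = -77 mm in the bay's frame, so 70 mm is free between it and the back wall, and the way straight in, between it and the farther end wall, is only 214 mm.
- vial: Bystander: small brown glass vial with red cap, 26 mm in diameter, 45 mm high, loose, just outside one end of the bay. Origin: centre of its foot.
- pot: Bystander: small clear sample pot with white lid, 34 mm in diameter, 42 mm high, loose, just outside the other end of the bay. Origin: centre of its foot.
- wash: Bystander: wash bottle with blue label, 68 mm in diameter, 190 mm high, loose. Origin: centre of its foot.
- dishes: Bystander: stack of three glass dishes, 90 mm in diameter, 44 mm high, loose. Origin: centre of its foot.
- rack: Bystander: yellow tube rack with blue-capped tubes, 85 by 125 mm, 97 mm high, loose. Origin: centre of its underside.
- tipbox: Bystander: grey pipette tip box with clear lid, 85 by 120 mm, 67 mm high, loose. Origin: centre of its underside.
- mouse: Bystander: black computer mouse, 100 by 58 mm, 29 mm high, loose. Origin: centre of its underside.
Mind the look-alikes: they are no part of the job. Several things have the shape of the tray; the one meant has the colours described above.

How it is judged:
At the end, for the whole second after the job is handed in: The tray lies flat and still on the bench inside the bay, behind the post: its centre no more than 11 mm farther from the back wall than when it touches, its length within 0.07 rad of the wall's. No bystander stands more than 20 mm from where it was (x of tray in the frame of bay between -0.031 and -0.014 m and y of tray in the frame of bay between -0.03 and 0.03 m and angle between the x axis of tray and the y axis of bay, either way round below 0.07 rad and angle between tray's own z axis and vertical below 0.05 rad and height (world z) of tray below 0.004 m and linear speed of tray below 0.01 m/s and distance of each of vial, pot, wash, dishes, rack, tipbox, mouse from where it was at the start of the episode below 0.02 m).
It fails at once if the tray is lifted off the bench (height (world z) of tray above 0.012 m).
It fails at once if the tray is tipped (angle between tray's own z axis and vertical above 0.2 rad).
It fails at once if the tray is pinched or pushed hard (more than 40 N between fingers and tray) (contact force between the fingers and tray above 40 N).
It fails at once if a bystander is moved by more than 20 mm (distance of any of vial, pot, wash, dishes, rack, tipbox, mouse from where it was at the start of the episode above 0.02 m).
It also fails if it takes over 72 s, if anything falls off the work surface, if the arm or the gripper's body presses on something with over 40 N, if the wrist force passes 120 N, or if a joint passes its speed limit or range.

### The arm

A 6-joint arm with a two-finger parallel gripper is mounted at the origin on the work surface. World frame = base frame: x ahead of the robot, y to its left, z up, the work surface at z = 0. Lengths are in m, angles in rad, forces in N, time in s.
With the tool pointing down it reaches from about 0.3 to 0.775 m from the base axis. Payload 14.6 kg.
Tool frame: the origin (TCP) lies midway between the tips of the shut fingers; the grasp point (between the pads) lies 19 mm behind it; z points along the fingers, y is the line along which they close (so a half turn about z gives the same grasp; the last joint's range is limited). The gripper opens to 94 mm and grips with 3 to 60 N. Pads are 16 mm wide; open, the fingers measure 119 mm over their backs; the gripper's body (75 mm by 177 mm) begins 78 mm behind the grasp point.
Start: joints at [-1.182, 0.3, 1.521, -0, 1.321, -0.067], TCP at [0.242, -0.494, 0.205] pointing down, gripper open.
Joint ranges: [-3.03, 3.03], [-0.79, 2.21], [0.23, 2.52], [-1.04, 4.18], [0, 3.07], [-2.55, 2.55]. Speed limits (rad/s): [2.22, 2.22, 2.57, 3.14, 3.14, 3.14].

### API

Orientations are given as [roll, pitch, yaw] about the fixed x, y, z axes, in that order (R = Rz(yaw) Ry(pitch) Rx(roll)).
In Python, from station import * gives the robot as it stands.
- The arm moves only by the tool send_rows, never from a script. Its argument "targets" is a list of rows, each an object of numbers: "x", "y", "z": the shift along the world's x, y, z in units of 0.2 m (1.0 is 0.2 m); "spin": the turn about the world's z in units of pi/2 rad (1.0 is pi/2 rad); "claw": the finger opening in mm, from 0 to 94. A call has 1 to 20 rows; each row shifts and turns the commanded pose from where the row before left it; what a row does not reach is not made up. A row lasts 1/10 s, in which the tool goes at most 50 mm and 8.59 degrees, less where a joint would pass 70% of its speed; a pose out of reach is approached as far as the arm can. A call with a number of a shift or a turn outside -1 to 1 is refused whole. A call with a gripper value outside its range is refused whole. The fingers move at their own pace and stop on an object; "force" is the grip in N (left out, the last holds). Time passes only in rows, so rows that do not move let the fingers close. It gives the time, the measured TCP pose, the force, the opening and the grip force at its end, in the units of the state.
- get_obs(): the state, without advancing time (a new reading comes with each control period).
- camera(name): name is "scene" or "top" or "wrist"; returns the picture (384x512x3 uint8, blue, green, red); there is no depth.
- camera_model(name): a dict with "fovy" (degrees; the focal length in pixels is half the picture's height over the tangent of half this angle, whatever the lens; pixels are square), "cx", "cy" (the principal point, pixels), "T" (4x4, takes a point from camera to world coordinates). Camera axes: x right, y down, z forward; pixel columns grow to the right and rows downward; lengths in m; the calibration is good to about 2 mm. A picture is of the moment at which its call begins: read the wrist's pose just before it. camera_model takes no time and is no camera call; for the wrist camera it gives the pose at the moment of the call.
- hand_in(): hands the job in; it is judged then, once.
The state is a dict: "time_s": time; "qpos": joint angles; "joint_vel": joint speeds; "tau": joint torques, N m; "ee_pos": TCP position; "eef_rot": TCP orientation; "force": force on the tool from outside, world axes, zero at the start; "moment": the same for the moment, N m; "grip_width": finger opening in m; "grip_force": force on a finger pad.
Only numpy, scipy, OpenCV 4.12 (cv2) and the standard library are available. Lean on these libraries where they do the work, as an engineer would, in place of code of your own. Each camera call takes 0.05 s, during which the arm holds its last target. There are 200 camera calls.

## Working session

There is one attempt and no reset: what is moved stays moved. The work goes in short steps, Python scripts to look and compute and a tool call to move; the robot and the scene stay as the last step left them, time stands still between calls to the robot, and variables do not carry over. Pictures are saved under pics/ and viewed, at most 10 in all, crops included, and the job is handed in when it is done.

Besides the shell and the picture viewer there is one more tool, called after "Request:" as name(argument=value, ...), one argument or row to a line, values as JSON. send_rows: Moves the arm, as the interface text tells. Its arguments: {"type":"object","properties":{"targets":{"type":"array"},"force":{"type":"number"}},"required":["targets"]}

```bash
mkdir -p pics; ls; python3 - <<'E'
from station import *
import cv2
for n in("top","scene"):
    cv2.imwrite(f"pics/{n}0.png",cv2.resize(camera(n),(800,600),interpolation=cv2.INTER_CUBIC))
    m=camera_model(n);print(n,m)
print(get_obs())
E
```

```text
pics
top {'fovy': 51.098822150779576, 'cx': 257.5881502940131, 'cy': 188.80255173256933, 'T': array([[-0.02594634, -0.98279011,  0.18289446,  0.264759  ],
       [-0.99962747,  0.02705728,  0.00358102,  0.01299928],
       [-0.00846802, -0.18273342, -0.98312603,  1.40707041],
       [ 0.        ,  0.        ,  0.        ,  1.        ]])}
scene {'fovy': 49.447769764331966, 'cx': 257.4600648511798, 'cy': 190.01399261658048, 'T': array([[ 0.57166598,  0.51649015, -0.63752328,  1.29108568],
       [ 0.82048349, -0.36194403,  0.44249673, -0.51219949],
       [-0.00220254, -0.77603765, -0.63068273,  0.75667987],
       [ 0.        ,  0.        ,  0.        ,  1.        ]])}
{'time_s': 0.1, 'qpos': array([-1.18156902e+00,  3.00384015e-01,  1.52154258e+00, -2.20228520e-05,
        1.32070710e+00, -6.66039453e-02]), 'joint_vel': array([ 7.79482686e-04, -2.08937561e-03, -3.24758667e-03, -6.14089443e-04,
       -8.73796389e-04, -1.27122801e-05]), 'tau': array([ 3.32320442e-04, -5.32647943e+01, -3.53284121e+01,  7.08558387e-02,
        2.34676333e-02, -6.13867860e-05]), 'ee_pos': array([ 0.24201082, -0.49361743,  0.20495039]), 'eef_rot': array([-3.14055250e+00, -4.80016344e-05,  4.55836690e-01]), 'force': array([-1.44476714, -0.95404524,  0.3018515 ]), 'moment': array([ 0.00052108, -0.00242212,  0.00853725]), 'grip_force': 0.0, 'grip_width': 0.09408388853629346}
```

View pics/top0.png

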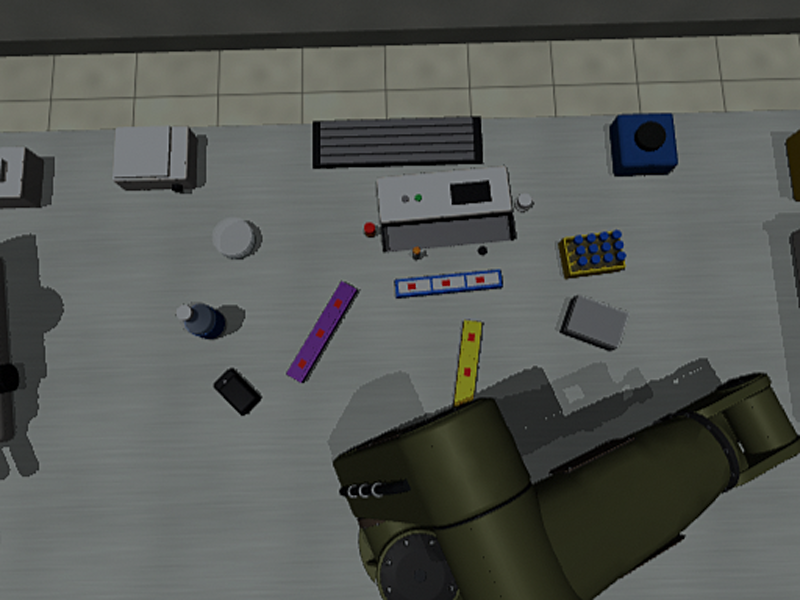

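View pics/scene0.png

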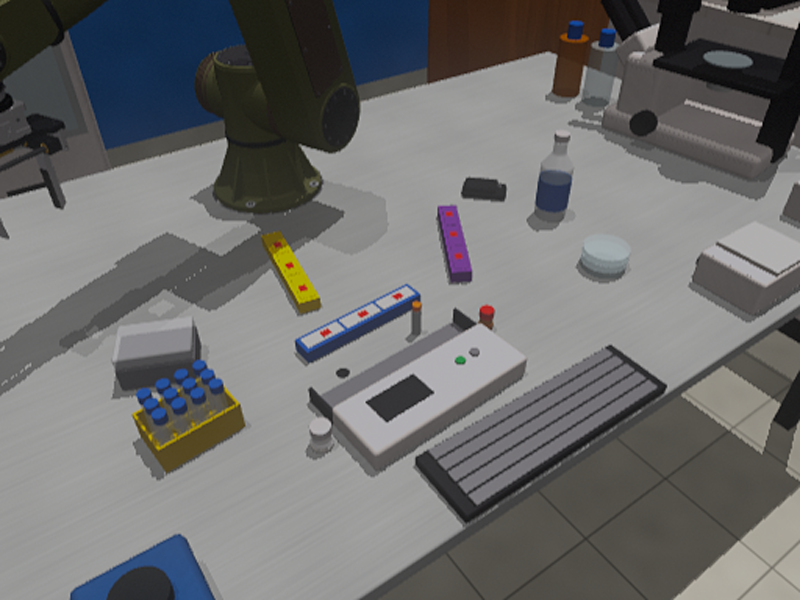

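Candidates in the top view are blue with white slides (448,284), purple (322,332) and yellow (468,362). Only the blue one has the described colours. The orange-capped post is at about (417,253), and the dark spot at (482,250) looks like a flat mark. I'll confirm with an enlarged crop.

```bash
python3 - <<'E'
from station import *
import cv2
im=camera("top")[95:205,220:360]
cv2.imwrite("pics/crop1.png",cv2.resize(im,None,fx=5.4,fy=5.4,interpolation=cv2.INTER_CUBIC))
E
```

```text
(no output)
```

View pics/crop1.png

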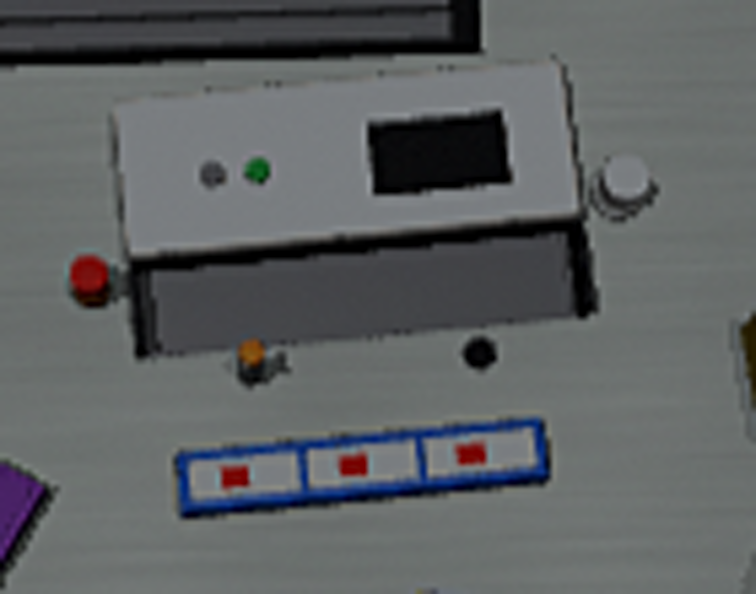

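```bash
cat > h.py <<'E'
import numpy as np
from station import *
def ray(name,u,v,z,m=None):
    m=m or camera_model(name);f=192/np.tan(np.radians(m["fovy"]/2));T=m["T"]
    d=T[:3,:3]@np.array([(u-m["cx"])/f,(v-m["cy"])/f,1]);o=T[:3,3]
    return o+d*(z-o[2])/d[2]
E
python3 - <<'E'
from h import *
P=lambda c,r,z:ray("top",220+(c+.5)/5.4-.5,95+(r+.5)/5.4-.5,z)
for n,c,r,z in [("trTL",178,453,.026),("trTR",542,420,.026),("red1",235,477,.026),("red2",353,465,.026),("red3",471,454,.026),
("backL",133,255,.04),("backR",583,217,.04),("endLfront",137,357,0),("endRfront",597,313,0),("endLin",155,352,0),("endRin",578,318,0),("post",252,350,.065),("postfoot",252,382,0),("dot",480,353,0),("vial",90,272,.045),("pot",628,177,.042)]:
    print(n,P(c,r,z).round(4))
for n,u,v,z in [("rack",595,254,.05),("tip",594,322,.067),("yellow",472,322,.026),("purple",350,285,.026)]:
    print(n,ray("top",u*.64,v*.64,z).round(3))
E
```

```text
trTL [0.5591 0.0348 0.026 ]
trTR [ 0.5744 -0.203   0.026 ]
red1 [ 0.5421 -0.0019  0.026 ]
red2 [ 0.5479 -0.0787  0.026 ]
red3 [ 0.5531 -0.1557  0.026 ]
backL [0.6895 0.0609 0.04  ]
backR [ 0.707  -0.2351  0.04  ]
endLfront [ 0.631  0.061 -0.   ]
endRfront [ 0.6527 -0.2478  0.    ]
endLin [0.6341 0.0489 0.    ]
endRin [ 0.6496 -0.2349  0.    ]
post [ 0.6166 -0.0146  0.065 ]
postfoot [ 0.6116 -0.0153  0.    ]
dot [ 0.6273 -0.1682  0.    ]
vial [0.6772 0.089  0.045 ]
pot [ 0.7329 -0.2658  0.042 ]
rack [ 0.598 -0.412  0.05 ]
tip [ 0.444 -0.392  0.067]
yellow [ 0.457 -0.135  0.026]
purple [0.548 0.135 0.026]
```

Bay frame from these points: origin at about (0.698, -0.087) with yaw about 0.065. The post is at bay (-78, +77) and the blue tray at bay (-149, +18) with angle about 0. Next I'll move the shut fingers to beside the tray's +y end.

Request:
send_rows(
  targets=[
    {"x":0.106,"y":0.199,"spin":-0.0178,"claw":0},
    {"x":0.106,"y":0.199,"spin":-0.0178,"claw":0},
    {"x":0.106,"y":0.199,"spin":-0.0178,"claw":0},
    {"x":0.106,"y":0.199,"spin":-0.0178,"claw":0},
    {"x":0.106,"y":0.199,"spin":-0.0178,"claw":0},
    {"x":0.106,"y":0.199,"spin":-0.0178,"claw":0},
    {"x":0.106,"y":0.199,"spin":-0.0178,"claw":0},
    {"x":0.106,"y":0.199,"spin":-0.0178,"claw":0},
    {"x":0.106,"y":0.199,"spin":-0.0178,"claw":0},
    {"x":0.106,"y":0.199,"spin":-0.0178,"claw":0},
    {"x":0.106,"y":0.199,"spin":-0.0178,"claw":0},
    {"x":0.106,"y":0.199,"spin":-0.0178,"claw":0},
    {"x":0.106,"y":0.199,"spin":-0.0178,"claw":0},
    {"x":0.106,"y":0.199,"spin":-0.0178,"claw":0},
    {"claw":0},
  ],
)

```text
schema error: expected keys x, y, z, spin, claw
```

Request:
send_rows(
  targets=[
    {"x":0.106,"y":0.199,"z":0,"spin":-0.0178,"claw":0},
    {"x":0.106,"y":0.199,"z":0,"spin":-0.0178,"claw":0},
    {"x":0.106,"y":0.199,"z":0,"spin":-0.0178,"claw":0},
    {"x":0.106,"y":0.199,"z":0,"spin":-0.0178,"claw":0},
    {"x":0.106,"y":0.199,"z":0,"spin":-0.0178,"claw":0},
    {"x":0.106,"y":0.199,"z":0,"spin":-0.0178,"claw":0},
    {"x":0.106,"y":0.199,"z":0,"spin":-0.0178,"claw":0},
    {"x":0.106,"y":0.199,"z":0,"spin":-0.0178,"claw":0},
    {"x":0.106,"y":0.199,"z":0,"spin":-0.0178,"claw":0},
    {"x":0.106,"y":0.199,"z":0,"spin":-0.0178,"claw":0},
    {"x":0.106,"y":0.199,"z":0,"spin":-0.0178,"claw":0},
    {"x":0.106,"y":0.199,"z":0,"spin":-0.0178,"claw":0},
    {"x":0.106,"y":0.199,"z":0,"spin":-0.0178,"claw":0},
    {"x":0.106,"y":0.199,"z":0,"spin":-0.0178,"claw":0},
    {"x":0,"y":0,"z":0,"spin":0,"claw":0},
  ],
)

```text
time_s: 1.65
ee_pos: [0.5399, 0.0672, 0.2047]
eef_rot: [-3.141, 0.001, 0.067]
force: [0.1, -0.3, 0.3]
grip_width: 0.0006
grip_force: 0.0
```

Request:
send_rows(
  targets=[
    {"x":0,"y":0,"z":-0.22,"spin":0,"claw":0},
    {"x":0,"y":0,"z":-0.22,"spin":0,"claw":0},
    {"x":0,"y":0,"z":-0.22,"spin":0,"claw":0},
    {"x":0,"y":0,"z":-0.2,"spin":0,"claw":0},
    {"x":0,"y":0,"z":-0.1,"spin":0,"claw":0},
    {"x":0,"y":0,"z":0,"spin":0,"claw":0},
  ],
)

```text
time_s: 2.25
ee_pos: [0.537, 0.0628, 0.0107]
eef_rot: [-3.142, 0.005, 0.064]
force: [0.3, 0.3, 0.7]
grip_width: 0.0003
grip_force: 0.0
```

```bash
python3 - <<'E'
from h import *
import cv2
print(get_obs()["ee_pos"])
t=camera("top")[95:205,220:360];s=camera("scene")[150:300,170:350]
a=cv2.resize(t,(510,400),interpolation=cv2.INTER_CUBIC)
b=cv2.resize(s,(480,400),interpolation=cv2.INTER_CUBIC)
w=cv2.resize(camera("wrist"),(360,270))
cv2.imwrite("pics/c2.png",cv2.resize(np.hstack([a,b]),(800,323)))
c=np.zeros((600,800,3),np.uint8);c[:323]=cv2.resize(np.hstack([a,b]),(800,323));c[325:595,:360]=w
cv2.imwrite("pics/c2.png",c)
E
```

```text
[0.53699249 0.06279525 0.01074781]
```

View pics/c2.png

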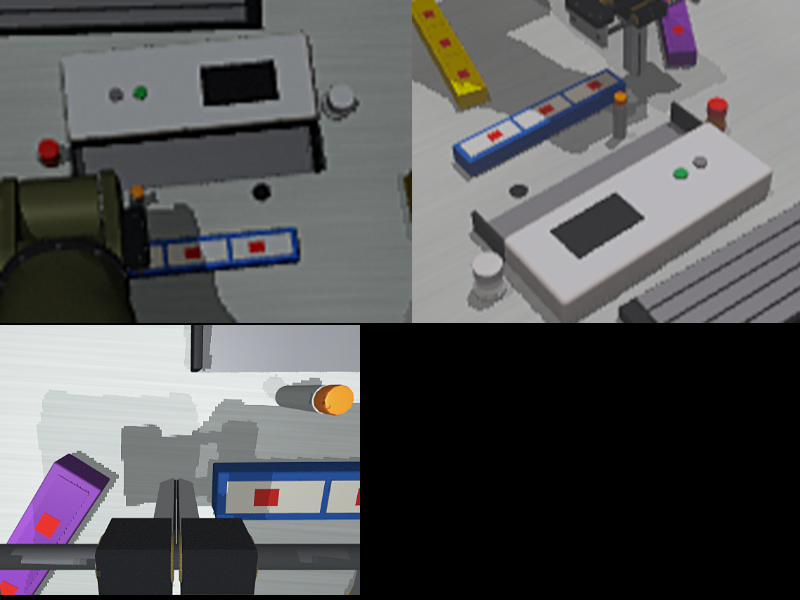

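The shut fingers stand just beyond the tray's +y end and clear of the purple bar. Next I push along bay -y.

Request:
send_rows(
  targets=[
    {"x":0.002,"y":-0.03,"z":0,"spin":0,"claw":0},
    {"x":0.003,"y":-0.04,"z":0,"spin":0,"claw":0},
    {"x":0.003,"y":-0.05,"z":0,"spin":0,"claw":0},
    {"x":0.003,"y":-0.05,"z":0,"spin":0,"claw":0},
    {"x":0.003,"y":-0.05,"z":0,"spin":0,"claw":0},
    {"x":0.003,"y":-0.05,"z":0,"spin":0,"claw":0},
    {"x":0.003,"y":-0.05,"z":0,"spin":0,"claw":0},
    {"x":0.003,"y":-0.05,"z":0,"spin":0,"claw":0},
    {"x":0.003,"y":-0.04,"z":0,"spin":0,"claw":0},
    {"x":0.002,"y":-0.02,"z":0,"spin":0,"claw":0},
    {"x":0,"y":0,"z":0,"spin":0,"claw":0},
  ],
)

```text
time_s: 3.5
ee_pos: [0.5444, -0.0234, 0.0133]
eef_rot: [3.141, 0.0, 0.064]
force: [-0.8, 0.1, 0.1]
grip_width: 0.0006
grip_force: 0.0
```

```bash
cat >> h.py <<'E'
import cv2
O=np.array([.698,-.087]);PSI=.065
B=np.array([[np.cos(PSI),-np.sin(PSI)],[np.sin(PSI),np.cos(PSI)]])  # columns ex,ey
tobay=lambda p:(np.asarray(p)[:2]-O)@B
toworld=lambda b:O+B@np.asarray(b)
def track(name="scene",z=.026):
    im=camera(name).astype(int);b,g,r=im[...,0],im[...,1],im[...,2]
    red=((r>90)&(g<.45*r)&(b<.45*r)).astype(np.uint8)
    n,l,st,c=cv2.connectedComponentsWithStats(red)
    blue=((b>70)&(b>1.7*r)&(b>1.3*g)).astype(np.uint8)
    white=((r>110)&(abs(r-b)<50))
    out=[]
    for i in range(1,n):
        if st[i,4]<6: continue
        p=ray(name,*c[i],z)
        if not(.3<p[0]<.75 and -.45<p[1]<.25):continue
        m=cv2.dilate((l==i).astype(np.uint8),np.ones((7,7)))-(l==i)
        ring=m.astype(bool); bl=im[ring].mean(0)
        out.append((tobay(p)*1000,st[i,4],bl.round()))
    for o in out: print(name,o[0].round(1),o[1],o[2])
E
python3 - <<'E'
from h import *
track();track("top")
E
```

```text
scene [-298.2  346.9] 7 [137.  57. 121.]
scene [-235.  303.] 9 [143.  60. 124.]
scene [-172.3  260.3] 12 [144.  61. 125.]
scene [-349.   -10.5] 14 [  3. 114. 137.]
scene [-274.9  -27.4] 16 [  3. 114. 138.]
scene [-21.  188.4] 46 [131. 132. 146.]
scene [-149.1   23.1] 11 [88. 84. 94.]
scene [-149.7  -54.3] 16 [111. 105. 110.]
scene [-150.1 -131. ] 18 [170. 156. 159.]
top [ -4.7 179. ] 35 [83. 85. 88.]
top [-151.  -127.5] 20 [127. 105.  96.]
top [-173.6  263.1] 17 [103.  36.  78.]
top [-236.7  306.8] 19 [107.  39.  80.]
top [-300.2  350.9] 18 [105.  39.  80.]
```

Request:
send_rows(
  targets=[
    {"x":-0.005,"y":0.08,"z":0,"spin":0,"claw":0},
    {"x":-0.11,"y":-0.007,"z":0,"spin":0,"claw":0},
    {"x":-0.12,"y":-0.007,"z":0,"spin":0,"claw":0},
    {"x":0.008,"y":-0.12,"z":0,"spin":0,"claw":0},
    {"x":0.008,"y":-0.12,"z":0,"spin":0,"claw":0},
    {"x":0,"y":0,"z":0,"spin":0,"claw":0},
    {"x":0.04,"y":0.003,"z":0,"spin":0,"claw":0},
    {"x":0.04,"y":0.003,"z":0,"spin":0,"claw":0},
    {"x":0.04,"y":0.003,"z":0,"spin":0,"claw":0},
    {"x":0.04,"y":0.003,"z":0,"spin":0,"claw":0},
    {"x":0.04,"y":0.003,"z":0,"spin":0,"claw":0},
    {"x":0.04,"y":0.003,"z":0,"spin":0,"claw":0},
    {"x":0.04,"y":0.003,"z":0,"spin":0,"claw":0},
    {"x":0.04,"y":0.003,"z":0,"spin":0,"claw":0},
    {"x":0.04,"y":0.003,"z":0,"spin":0,"claw":0},
    {"x":0,"y":0,"z":0,"spin":0,"claw":0},
  ],
)

```text
time_s: 5.2
ee_pos: [0.5736, -0.052, 0.0134]
eef_rot: [3.142, -0.001, 0.064]
force: [0.2, -0.7, -0.3]
grip_width: 0.0001
grip_force: 0.0
```

```bash
sed -i 's/    for o in out: print.*/    tr=[o for o in out if -115<o[0][1]+0 <150 or o[0][1]<0]\n    tr=[o for o in tr if o[2][0]>1.0*min(o[2][2],60) and o[2][1]>o[2][0]*.6]\n    for o in tr: print(name,o[0].round(1),o[1],o[2])/' h.py
python3 - <<'E'
from h import *
track();track("top");print("tcp",tobay(get_obs()["ee_pos"])*1000)
E
```

```text
scene [-94.4  14.6] 17 [98. 92. 97.]
scene [-123.1  -56.4] 17 [111. 104. 110.]
scene [-151.2 -126.8] 17 [166. 152. 156.]
top [-152.6 -125.1] 17 [128. 106.  98.]
tcp [-122.72502696   43.04167393]
```

Request:
send_rows(
  targets=[
    {"x":0.036,"y":0.002,"z":0,"spin":0,"claw":0},
    {"x":0.036,"y":0.002,"z":0,"spin":0,"claw":0},
    {"x":0.036,"y":0.002,"z":0,"spin":0,"claw":0},
    {"x":0.036,"y":0.002,"z":0,"spin":0,"claw":0},
    {"x":0,"y":0,"z":0,"spin":0,"claw":0},
    {"x":-0.05,"y":0.0,"z":0,"spin":0,"claw":0},
    {"x":-0.05,"y":0,"z":0.1,"spin":0,"claw":0},
    {"x":0,"y":0,"z":0.2,"spin":-0.05,"claw":0},
    {"x":0,"y":0,"z":0.2,"spin":-0.09,"claw":0},
    {"x":0,"y":0,"z":0,"spin":-0.09,"claw":0},
    {"x":0,"y":0,"z":0,"spin":-0.09,"claw":0},
  ],
)

```text
time_s: 6.4
ee_pos: [0.5821, -0.0505, 0.1149]
eef_rot: [-3.141, -0.003, -0.444]
force: [0.1, -0.2, -0.6]
grip_width: 0.0007
grip_force: 0.0
```

```bash
python3 - <<'E'
from h import *
track();track("top");print("tcp",tobay(get_obs()["ee_pos"])*1000)
E
```

```text
scene [-70.3  10.7] 15 [109. 106. 116.]
scene [-111.2  -55.7] 20 [119. 113. 118.]
scene [-150.9 -120.3] 16 [123. 116. 123.]
tcp [-113.85242104   44.0527341 ]
```

Request:
send_rows(
  targets=[
    {"x":-0.048,"y":-0.188,"z":0,"spin":-0.027,"claw":0},
    {"x":-0.048,"y":-0.188,"z":0,"spin":0,"claw":0},
    {"x":-0.048,"y":-0.188,"z":0,"spin":0,"claw":0},
    {"x":-0.048,"y":-0.188,"z":0,"spin":0,"claw":0},
    {"x":-0.048,"y":-0.188,"z":0,"spin":0,"claw":0},
    {"x":-0.048,"y":-0.188,"z":0,"spin":0,"claw":0},
    {"x":0,"y":0,"z":0,"spin":0,"claw":0},
    {"x":0,"y":0,"z":-0.2,"spin":0,"claw":0},
    {"x":0,"y":0,"z":-0.2,"spin":0,"claw":0},
    {"x":0,"y":0,"z":-0.1,"spin":0,"claw":0},
    {"x":0,"y":0,"z":0,"spin":0,"claw":0},
  ],
)

```text
time_s: 7.6
ee_pos: [0.5226, -0.2745, 0.0104]
eef_rot: [-3.141, 0.005, -0.477]
force: [0.3, 0.4, 0.2]
grip_width: 0.0006
grip_force: 0.0
```

```bash
python3 - <<'E'
from h import *
track();print("tcp",tobay(get_obs()["ee_pos"])*1000)
cv2.imwrite("pics/s3.png",cv2.resize(camera("scene")[150:300,150:350],(800,600),interpolation=cv2.INTER_CUBIC))
E
```

```text
scene [-70.3  10.7] 15 [166. 155. 163.]
scene [-111.2  -55.7] 20 [171. 157. 157.]
scene [-151.  -119.3] 16 [125. 119. 128.]
tcp [-186.2439749  -176.53915836]
```

View pics/s3.png

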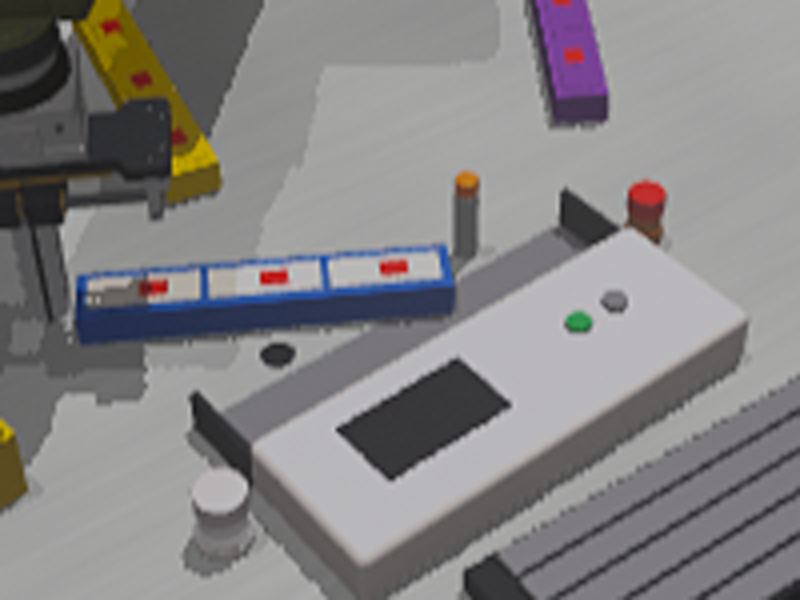

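The tray's +y tip, near (450,300), is past the post on the bay side, and the fingers are lined up behind the trailing end. Next I push along the tray's axis.

Request:
send_rows(
  targets=[
    {"x":0.017,"y":0.032,"z":0,"spin":0,"claw":0},
    {"x":0.017,"y":0.032,"z":0,"spin":0,"claw":0},
    {"x":0.017,"y":0.032,"z":0,"spin":0,"claw":0},
    {"x":0.017,"y":0.032,"z":0,"spin":0,"claw":0},
    {"x":0.017,"y":0.032,"z":0,"spin":0,"claw":0},
    {"x":0.017,"y":0.032,"z":0,"spin":0,"claw":0},
    {"x":0.017,"y":0.032,"z":0,"spin":0,"claw":0},
    {"x":0,"y":0,"z":0,"spin":0,"claw":0},
  ],
)

```text
time_s: 8.5
ee_pos: [0.5481, -0.2301, 0.0133]
eef_rot: [-3.141, 0.0, -0.48]
force: [-0.4, 0.2, -0.1]
grip_width: 0.0006
grip_force: 0.0
```

```bash
python3 - <<'E'
from h import *
track();print("tcp",tobay(get_obs()["ee_pos"])*1000)
E
```

```text
scene [-47.1  52.6] 15 [164. 152. 159.]
scene [-87.6 -14.2] 17 [164. 151. 155.]
scene [-126.8  -79.8] 15 [122. 116. 125.]
tcp [-159.19409417 -133.38213301]
```

Request:
send_rows(
  targets=[
    {"x":0.01,"y":0.019,"z":0,"spin":0,"claw":0},
    {"x":0.01,"y":0.019,"z":0,"spin":0,"claw":0},
    {"x":0.01,"y":0.019,"z":0,"spin":0,"claw":0},
    {"x":0,"y":0,"z":0,"spin":0,"claw":0},
  ],
)

```text
time_s: 8.95
ee_pos: [0.5539, -0.2193, 0.0133]
eef_rot: [-3.141, 0.0, -0.48]
force: [-0.4, 0.0, 0.8]
grip_width: 0.0004
grip_force: 0.0
```

```bash
python3 - <<'E'
from h import *
track();print("tcp",tobay(get_obs()["ee_pos"])*1000)
E
```

```text
scene [-41.6  61.8] 17 [167. 154. 157.]
scene [-81.2  -3.9] 14 [160. 149. 159.]
scene [-120.8  -68.6] 17 [125. 119. 124.]
tcp [-152.43624494 -122.83843582]
```

Request:
send_rows(
  targets=[
    {"x":-0.035,"y":-0.067,"z":0,"spin":0,"claw":0},
    {"x":-0.089,"y":0.046,"z":0,"spin":0,"claw":0},
    {"x":-0.089,"y":0.046,"z":0,"spin":0,"claw":0},
    {"x":-0.089,"y":0.046,"z":0,"spin":0.087,"claw":0},
    {"x":0,"y":0,"z":0,"spin":0.087,"claw":0},
    {"x":0.093,"y":0.093,"z":0,"spin":0.087,"claw":0},
    {"x":0.093,"y":0.093,"z":0,"spin":0.087,"claw":0},
    {"x":0,"y":0,"z":0,"spin":0,"claw":0},
    {"x":0.035,"y":0.002,"z":0,"spin":0,"claw":0},
    {"x":0.035,"y":0.002,"z":0,"spin":0,"claw":0},
    {"x":0.035,"y":0.002,"z":0,"spin":0,"claw":0},
    {"x":0.035,"y":0.002,"z":0,"spin":0,"claw":0},
    {"x":0.035,"y":0.002,"z":0,"spin":0,"claw":0},
    {"x":0.035,"y":0.002,"z":0,"spin":0,"claw":0},
    {"x":0,"y":0,"z":0,"spin":0,"claw":0},
  ],
)

```text
time_s: 10.5
ee_pos: [0.5734, -0.166, 0.0134]
eef_rot: [3.141, -0.001, 0.066]
force: [-0.1, -0.4, -0.2]
grip_width: 0.0002
grip_force: 0.0
```

```bash
python3 - <<'E'
from h import *
track();print("tcp",tobay(get_obs()["ee_pos"])*1000)
E
```

```text
scene [-38.6  70.1] 14 [166. 154. 161.]
scene [-66.   -1.4] 17 [148. 140. 148.]
scene [-92.6 -73.5] 18 [105. 100. 106.]
tcp [-129.98485331  -70.66736434]
```

Request:
send_rows(
  targets=[
    {"x":0.035,"y":0.002,"z":0,"spin":0,"claw":0},
    {"x":0.035,"y":0.002,"z":0,"spin":0,"claw":0},
    {"x":0.035,"y":0.002,"z":0,"spin":0,"claw":0},
    {"x":0.035,"y":0.002,"z":0,"spin":0,"claw":0},
    {"x":0.03,"y":0.002,"z":0,"spin":0,"claw":0},
    {"x":0.02,"y":0.002,"z":0,"spin":0,"claw":0},
    {"x":0,"y":0,"z":0,"spin":0,"claw":0},
  ],
)

```text
time_s: 11.25
ee_pos: [0.611, -0.1635, 0.0134]
eef_rot: [-3.142, -0.0, 0.066]
force: [-0.0, 0.0, -0.3]
grip_width: 0.0007
grip_force: 0.0
```

```bash
python3 - <<'E'
from h import *
track();print("tcp",tobay(get_obs()["ee_pos"])*1000)
E
```

```text
scene [-35.8  80.2] 13 [166. 156. 165.]
scene [-47.    4.2] 17 [150. 145. 153.]
scene [-58.7 -71.5] 19 [103.  97. 102.]
tcp [-92.08309128 -70.66837283]
```

Request:
send_rows(
  targets=[
    {"x":-0.05,"y":-0.003,"z":0,"spin":0,"claw":0},
    {"x":-0.05,"y":-0.003,"z":0,"spin":0,"claw":0},
    {"x":-0.009,"y":0.14,"z":0,"spin":0,"claw":0},
    {"x":-0.009,"y":0.14,"z":0,"spin":0,"claw":94},
    {"x":0,"y":0,"z":0,"spin":0,"claw":94},
    {"x":0,"y":0,"z":0,"spin":0,"claw":94},
    {"x":0,"y":0,"z":0,"spin":0,"claw":94},
    {"x":0,"y":0,"z":0,"spin":0,"claw":94},
    {"x":0.035,"y":0.002,"z":0,"spin":0,"claw":94},
    {"x":0.035,"y":0.002,"z":0,"spin":0,"claw":94},
    {"x":0.035,"y":0.002,"z":0,"spin":0,"claw":94},
    {"x":0.035,"y":0.002,"z":0,"spin":0,"claw":94},
    {"x":0,"y":0,"z":0,"spin":0,"claw":94},
  ],
)

```text
time_s: 12.6
ee_pos: [0.6157, -0.1071, 0.0133]
eef_rot: [-3.142, -0.0, 0.066]
force: [-0.3, -0.1, 0.3]
grip_width: 0.0771
grip_force: 0.0
```

```bash
python3 - <<'E'
from h import *
track();print("tcp",tobay(get_obs()["ee_pos"])*1000)
cv2.imwrite("pics/s4.png",cv2.resize(camera("scene")[150:300,150:350],(800,600),interpolation=cv2.INTER_CUBIC))
E
```

```text
scene [-36.   79.2] 15 [156. 147. 155.]
scene [-44.1   2.9] 15 [112. 107. 115.]
scene [-53.1 -73.3] 17 [92. 90. 99.]
tcp [-83.95157345 -14.71491171]
```

View pics/s4.png

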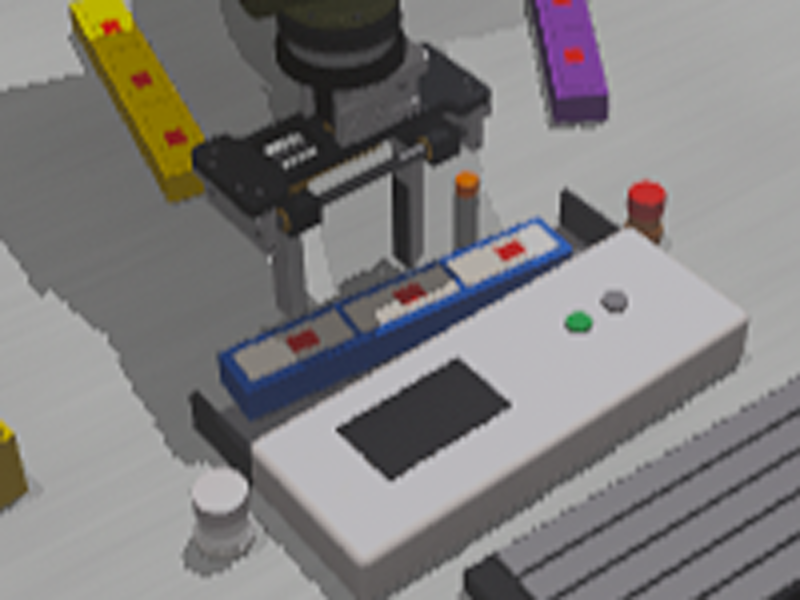

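The tray lies behind the post with its whole length inside the end walls, tilted by about 0.1 rad, and both fingers are on its near side. Next I push it flat to the wall.

Request:
send_rows(
  targets=[
    {"x":0,"y":0,"z":0,"spin":0,"claw":94},
    {"x":0.025,"y":0.002,"z":0,"spin":0,"claw":94},
    {"x":0.025,"y":0.002,"z":0,"spin":0,"claw":94},
    {"x":0.025,"y":0.002,"z":0,"spin":0,"claw":94},
    {"x":0.025,"y":0.002,"z":0,"spin":0,"claw":94},
    {"x":0.02,"y":0.001,"z":0,"spin":0,"claw":94},
    {"x":0,"y":0,"z":0,"spin":0,"claw":94},
  ],
)

```text
time_s: 13.4
ee_pos: [0.6395, -0.1053, 0.0134]
eef_rot: [3.142, -0.001, 0.066]
force: [0.6, -0.1, -0.7]
grip_width: 0.0941
grip_force: 0.0
```

```bash
python3 - <<'E'
from h import *
track();print("tcp",tobay(get_obs()["ee_pos"])*1000)
E
```

```text
scene [-28.5  81.5] 17 [157. 149. 155.]
scene [-28.2   4.7] 17 [100.  95. 101.]
scene [-28.1 -71.9] 19 [92. 89. 97.]
tcp [-59.84349166 -14.49174193]
```

Request:
send_rows(
  targets=[
    {"x":0.008,"y":0.0005,"z":0,"spin":0,"claw":94},
    {"x":0.008,"y":0.0005,"z":0,"spin":0,"claw":94},
    {"x":0.008,"y":0.0005,"z":0,"spin":0,"claw":94},
    {"x":0,"y":0,"z":0,"spin":0,"claw":94},
  ],
)

```text
time_s: 13.85
ee_pos: [0.6439, -0.1051, 0.0134]
eef_rot: [3.142, -0.0, 0.066]
force: [-0.7, 0.3, 0.2]
grip_width: 0.094
grip_force: 0.2
```

Request:
send_rows(
  targets=[
    {"x":0.005,"y":0.0,"z":0,"spin":0,"claw":94},
    {"x":0,"y":0,"z":0,"spin":0,"claw":94},
  ],
)

```text
time_s: 14.05
ee_pos: [0.6448, -0.1051, 0.0134]
eef_rot: [-3.142, -0.0, 0.066]
force: [-0.8, 0.3, -0.6]
grip_width: 0.094
grip_force: 0.4
```

```bash
python3 - <<'E'
from h import *
track();print("tcp",tobay(get_obs()["ee_pos"])*1000)
E
```

```text
scene [-23.8  81.8] 16 [157. 150. 158.]
scene [-23.6   5.6] 18 [100.  96. 101.]
scene [-23.3 -71.9] 19 [92. 90. 98.]
tcp [-54.3190298  -14.61046447]
```

Not at the wall yet, as there is no contact force. I'll go on in 0.6 mm steps.

Request:
send_rows(
  targets=[
    {"x":0.004,"y":0.0,"z":0,"spin":0,"claw":94},
    {"x":0.003,"y":0.0,"z":0,"spin":0,"claw":94},
    {"x":0,"y":0,"z":0,"spin":0,"claw":94},
  ],
)

```text
time_s: 14.4
ee_pos: [0.6462, -0.1051, 0.0134]
eef_rot: [-3.142, -0.0, 0.066]
force: [-1.0, 0.2, -1.3]
grip_width: 0.0943
grip_force: 0.5
```

Request:
send_rows(
  targets=[
    {"x":0.003,"y":0.0,"z":0,"spin":0,"claw":94},
    {"x":0.003,"y":0,"z":0,"spin":0,"claw":94},
  ],
)

```text
time_s: 14.6
ee_pos: [0.6473, -0.1051, 0.0134]
eef_rot: [-3.142, 0.0, 0.066]
force: [-1.4, -1.1, -0.4]
grip_width: 0.0942
grip_force: 0.9
```

Request:
send_rows(
  targets=[
    {"x":0.003,"y":0.0,"z":0,"spin":0,"claw":94},
    {"x":0,"y":0,"z":0,"spin":0,"claw":94},
  ],
)

```text
time_s: 14.8
ee_pos: [0.648, -0.1051, 0.0134]
eef_rot: [-3.142, -0.0, 0.066]
force: [-0.6, 0.0, -0.8]
grip_width: 0.094
grip_force: 0.4
```

```bash
python3 - <<'E'
from h import *
track();print("tcp",tobay(get_obs()["ee_pos"])*1000)
cv2.imwrite("pics/s5.png",cv2.resize(camera("scene")[180:280,180:320],(800,570),interpolation=cv2.INTER_CUBIC))
E
```

```text
scene [-20.1  81.4] 14 [154. 151. 164.]
scene [-20.3   4.9] 18 [101.  99. 106.]
scene [-20.2 -72.1] 19 [ 93.  91. 101.]
tcp [-51.06973109 -14.8673741 ]
```

View pics/s5.png

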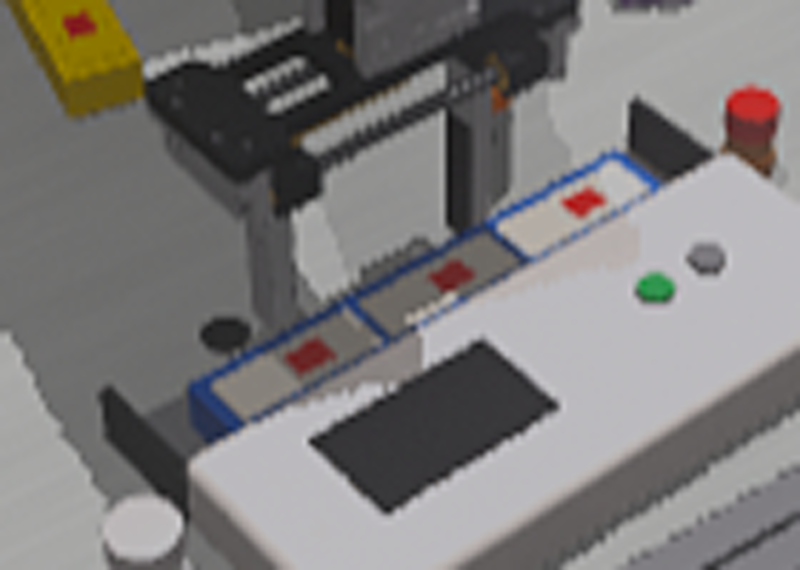

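The tray is square in the bay and close to the wall, but I still feel no wall contact. I'll continue in fine steps until the force rises.

Request:
send_rows(
  targets=[
    {"x":0.003,"y":0.0,"z":0,"spin":0,"claw":94},
    {"x":0.003,"y":0,"z":0,"spin":0,"claw":94},
    {"x":0,"y":0,"z":0,"spin":0,"claw":94},
  ],
)

```text
time_s: 15.2
ee_pos: [0.6492, -0.1051, 0.0135]
eef_rot: [3.142, -0.0, 0.066]
force: [-0.5, -0.2, -0.0]
grip_width: 0.0937
grip_force: 0.7
```

Request:
send_rows(
  targets=[
    {"x":0.003,"y":0.0,"z":0,"spin":0,"claw":94},
    {"x":0.002,"y":0,"z":0,"spin":0,"claw":94},
    {"x":0,"y":0,"z":0,"spin":0,"claw":94},
  ],
)

```text
time_s: 15.5
ee_pos: [0.6502, -0.1051, 0.0135]
eef_rot: [3.142, -0.0, 0.066]
force: [-1.1, -0.7, 0.5]
grip_width: 0.094
grip_force: 0.8
```

```bash
python3 - <<'E'
from h import *
track();o=get_obs();print("tcp",tobay(o["ee_pos"])*1000,o["force"])
E
```

```text
scene [-18.7  81.2] 18 [159. 157. 166.]
scene [-18.1   4.8] 18 [101. 101. 110.]
scene [-18.1 -72.6] 19 [ 95.  96. 106.]
tcp [-48.89673613 -15.01288244] [-2.10480788  0.90384346  0.19694073]
```

Request:
send_rows(
  targets=[
    {"x":0.003,"y":0.0,"z":0,"spin":0,"claw":94},
    {"x":0.003,"y":0,"z":0,"spin":0,"claw":94},
    {"x":0,"y":0,"z":0,"spin":0,"claw":94},
  ],
)

```text
time_s: 15.85
ee_pos: [0.6507, -0.1052, 0.0135]
eef_rot: [-3.141, 0.002, 0.066]
force: [-7.1, -0.6, 4.1]
grip_width: 0.0941
grip_force: 3.6
```

Request:
send_rows(
  targets=[
    {"x":0.003,"y":0.0,"z":0,"spin":0,"claw":94},
    {"x":0.002,"y":0,"z":0,"spin":0,"claw":94},
    {"x":0,"y":0,"z":0,"spin":0,"claw":94},
  ],
)

```text
time_s: 16.15
ee_pos: [0.6509, -0.1052, 0.0134]
eef_rot: [-3.141, 0.004, 0.067]
force: [-15.2, -0.2, 8.6]
grip_width: 0.0939
grip_force: 7.4
```

```bash
python3 - <<'E'
from h import *
track();o=get_obs();print("tcp",tobay(o["ee_pos"])*1000,o["force"])
E
```

```text
scene [-18.   81.7] 16 [158. 156. 166.]
scene [-17.6   4.5] 18 [104. 105. 113.]
scene [-17.  -72.4] 19 [ 96.  96. 107.]
tcp [-48.20377972 -15.10128314] [-14.50227108  -1.35131432   8.55248292]
```

Wall contact is clear at 15 N. I'll back straight off, lift away and check once more before handing in.

Request:
send_rows(
  targets=[
    {"x":-0.01,"y":0,"z":0,"spin":0,"claw":94},
    {"x":-0.03,"y":-0.002,"z":0,"spin":0,"claw":94},
    {"x":-0.1,"y":-0.006,"z":0,"spin":0,"claw":94},
    {"x":-0.15,"y":-0.01,"z":0,"spin":0,"claw":94},
    {"x":0,"y":0,"z":0.15,"spin":0,"claw":94},
    {"x":0,"y":0,"z":0.2,"spin":0,"claw":94},
    {"x":-0.1,"y":0,"z":0.2,"spin":0,"claw":94},
    {"x":0,"y":0,"z":0,"spin":0,"claw":94},
    {"x":0,"y":0,"z":0,"spin":0,"claw":94},
  ],
)

```text
time_s: 17.1
ee_pos: [0.5744, -0.1088, 0.1243]
eef_rot: [3.141, -0.002, 0.066]
force: [0.3, 0.5, -0.8]
grip_width: 0.0937
grip_force: 0.0
```

```bash
python3 - <<'E'
from h import *
track();print(get_obs()["time_s"])
cv2.imwrite("pics/s6.png",cv2.resize(camera("scene")[150:300,150:350],(800,600),interpolation=cv2.INTER_CUBIC))
E
```

```text
scene [-18.   81.7] 16 [166. 160. 168.]
scene [-17.6   4.5] 18 [170. 163. 171.]
scene [-17.  -72.4] 19 [166. 160. 172.]
17.15
```

View pics/s6.png

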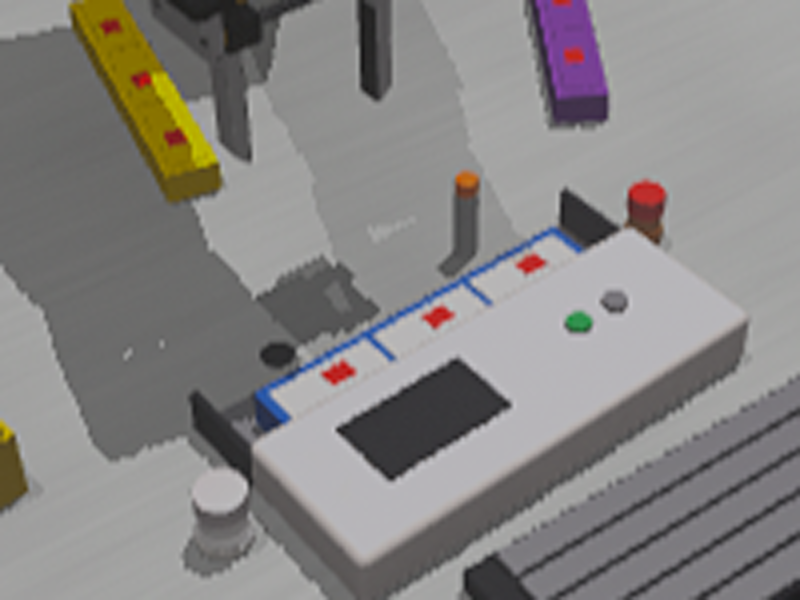

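The tray lies flat against the back wall between the end walls, and the vial and pot stand where they were. Handing in.

```bash
python3 -c "
from station import *
print(hand_in())"
```

```text
the job is handed in; nothing more can be done
None
```

I parked the blue tray flat in the bay, its long side against the back wall and centred within about 5 mm, and handed the job in at about 17 s. In the last picture the vial and pot stood where they began, the arm touched nothing but the tray, and no verdict came back.

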